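# Switch off the warming rack and take out the middle box

### The arm

A 6-joint arm with a two-finger parallel gripper is mounted at the origin on the work surface. World frame = base frame: x ahead of the robot, y to its left, z up, the work surface at z = 0. Lengths are in mm, angles in rad, forces in N, time in s.
With the tool pointing down it reaches from about 300 to 950 mm from the base axis. Payload 3.1 kg.
Tool frame: the origin (TCP) lies at the very end of the fingers, on their centre line; the grasp point (between the pads) lies 19 mm behind it (ctrl.hold_point_z is the distance from the TCP to the grasp point, in mm); z points along the fingers, y is the line along which they close (so a half turn about z gives the same grasp; the last joint's range is limited). The gripper opens to 85 mm and grips with 20 to 120 N. Pads are 22 mm wide; open, the fingers measure 114 mm over their backs; the gripper's body (76 mm by 85 mm) begins 54 mm behind the grasp point. The pads swing forward as they close: fully open they stand 13 mm farther back than shut.
Start: joints at [-1.303, 0.308, 1.634, -0, 1.2, -0.07], TCP at [207.106, -589.694, 231.272] pointing down, gripper open.
Joint ranges: [-3.06, 3.06], [-0.79, 1.96], [0.05, 2.63], [-1.19, 4.34], [0.05, 2.64], [-2.94, 2.94]. Speed limits (rad/s): [2.79, 2.79, 3.14, 3.14, 3.14, 3.14].

### API

Orientations are given as a 3x3 rotation matrix whose columns are the frame's x, y, z axes.
In Python, from bench import ctrl gives the robot as it stands.
- The arm moves only by the tool apply_moves, never from a script. Its argument "plan" is a list of rows, each a list of 7 numbers: the closure, from 0 (fully open) to 1 (shut), then the shift along the tool's x, y, z in mm, then the turn, a rotation vector about the tool's x, y, z in rad. In form: [[grip, dx, dy, dz, ax, ay, az], ...]. A call has 1 to 10 rows; each row is the pose to reach, as a shift and turn from the pose commanded when the call began, along the tool's axes at that moment; what a row does not reach only later rows make up. A row lasts 1/10 s, in which the tool goes at most 50 mm and 8.59 degrees, less where a joint would pass 70% of its speed; a pose out of reach is approached as far as the arm can. A call with a gripper value outside its range is refused whole. The fingers move at their own pace and stop on an object; the grip force is fixed at half the most. Time passes only in rows, so rows that repeat a pose let the fingers close. It gives the time, the measured TCP pose, the force, the opening and the grip force at its end, in the units of the state.
- ctrl.sense(): the state, without advancing time (a new reading comes with each control period).
- ctrl.read_camera(name): name is "side" or "top"; returns (picture, depth): 480x640x3 uint8, red, green, blue; 480x640 float32, mm along the optical axis (not along the pixel's ray), 0 where there is no reading.
- ctrl.camera_info(name): a dict with "fx", "fy", "cx", "cy" (pixels), "camera_from_world" (4x4, takes a point from world to camera coordinates). Camera axes: x right, y down, z forward; pixel columns grow to the right and rows downward; lengths in mm; the calibration is good to about 2 mm. A picture is of the moment at which its call begins. camera_info takes no time and is no camera call.
- ctrl.job_done(): hands the job in; it is judged then, once.
Trained networks look in the newest picture that a camera, given by its name, has taken for a name from the list of things; names that differ only in an ending like _2 or _b are one class to them, and where a whole thing is asked for, a point or a joint stands for the part that bears it (a point fixed in the world has none). Each returns a list of dicts, best first, with "conf" (0 to 1); they miss things now and then, are a little off and sometimes report something else, mostly with a low value. They report only what shows in the picture. A call takes as long as a camera call.
- ctrl.boxes_of(name, camera): "location" ([row, column] in pixels, amid what is visible of it).
- ctrl.cut_out(name, camera): "region" (480x640 bool, what is visible of it) and "location" ([row, column] in pixels, amid what is visible of it).
The state is a dict: "clock": time; "joint_pos": joint angles; "qd": joint speeds; "tau": joint torques, N m; "position": TCP position; "tcp_rot": TCP orientation; "contact_force": force on the tool from outside, world axes, zero at the start; "torque": the same for the moment, N m; "finger_gap": opening from 0.0 (shut) to 1.0 (fully open); "grasp_force": force on a finger pad.
Only numpy, scipy, OpenCV 4.12 (cv2) and the standard library are available. Lean on these libraries where they do the work, as an engineer would, in place of code of your own. Each camera call takes 0.05 s, during which the arm holds its last target. There are 200 camera calls.

### The job

The incubation is over: first turn the controller's larger knob (heat) fully anticlockwise to its off stop. Then tip the middle one of the five boxes in the warming rack well forward over the front lip, draw it out by its tab, and set it down (do not drop it) standing upright on the middle of the aluminium cooling plate, then let go. Leave the smaller knob, the other boxes, the bottle, the jar and the tube rack as they are.

Things in the scene. Friction and masses are not known exactly. Their poses are not given: they have to be found in the camera images.
- heat (a joint): angle of the heat knob in rad: 0 is off, the anticlockwise end stop (looking at the panel's face); grows clockwise to 4.2. At 0 the white pointer line points straight down the slope, to the panel's front edge. Light friction (0.06 N m); it stays where it is left. It is the larger of the two knobs, on the left seen from the robot; the axes are 110 mm apart
- heat_grip (a point): point to grip on the heat knob's axis, 37 mm above the panel: a black bar 61 mm long (x), 14 mm thick (y), 32 mm high on a disc 64 mm wide, 8 mm thick; the point is 7 mm below the bar's top, 23 mm above the disc. z: the axis, out of the panel, 35 degrees from vertical, leaning to the robot's side. x, y turn with the knob; the white pointer line is on the -x half of the bar
- timer_mark (a point): point on the smaller knob (timer), 20 mm out from its axis at its bar's pointer end, near its top; bar 40 x 14 mm, 38 mm proud of the panel like the larger one. Not to be turned
- box_center (a point): the middle box of the five in the rack: plain white upright storage box, 70 (x) x 44 (y) x 120 (z) mm, 0.11 to 0.23 kg, with an upright pull tab on its front (-x) face; the point is the centre of the box without its tab, 60 mm above its underside; x points from its front (tab side) to its back, z up
- box_tab (a point): grip point on the middle box's pull tab, box's axes; at (-62, 0, 28) mm from the box's centre. The tab is a plate 10 mm thick (y), 40 mm high, reaching 45 mm out from the front face; the point is 27 mm out, 88 mm above the underside, 17 mm below the tab's top edge. All boxes have such tabs, 46 mm apart, 36 mm free between them
- rack_slot (a point): fixed: where the centre of the middle box is when it stands in the grey rack (on the robot's left), 120 mm above the bench; x to the rack's back, z up. Five boxes side by side along y, 2 mm apart. Rack floor 60 mm above the bench; a lip across the front, 8 mm above the floor, 7 mm thick, 4 mm before the boxes' front faces; a stop 30 mm high 4 mm behind the boxes
- canopy_edge (a point): fixed: middle of the lower front edge of the rack's white canopy, 50 mm above the box tops and 5 mm behind their front faces; x to the rack's back. The canopy is 35 mm thick, 80 mm deep, 256 mm wide. The tabs stick out 45 mm beyond the boxes: take them with the tool tilted
- plate_top (a point): centre of the top face of the aluminium cooling plate, 130 x 130 x 8 mm, fixed flat on the bench between rack and controller
- box_a_center (a point): neighbour in the rack, at the far -y end of the row (along y): same box as the middle one; the point is its centre
- box_b_center (a point): neighbour in the rack, at the -y side next to the middle of the row (along y): same box as the middle one; the point is its centre
- box_d_center (a point): neighbour in the rack, at the +y side next to the middle of the row (along y): same box as the middle one; the point is its centre
- box_e_center (a point): neighbour in the rack, at the far +y end of the row (along y): same box as the middle one; the point is its centre
- bottle: standing bottle, 66 mm wide, 150 mm high, behind the plate; origin at the centre of its underside
- jar: small jar, 48 mm wide, 65 mm high, on the flat ledge of the controller behind the sloping panel; origin at the centre of its underside
- tube_rack: tube rack, 80 x 120 mm, 59 mm high, on the bench in front of the controller; origin at the centre of its underside

How it is judged:
By the outcome, as a careful person would: the job done as asked, in the order asked, and still so for the second after the job is handed in, with the robot touching nothing.
It also fails if it takes over 67 s, if anything falls off the work surface, if the arm or the gripper's body presses on something with over 40 N, if the wrist force passes 120 N, or if a joint passes its speed limit or range.

## Working session

There is one attempt and no reset: what is moved stays moved. The work goes in short steps, Python scripts to look and compute and a tool call to move; the robot and the scene stay as the last step left them, time stands still between calls to the robot, and variables do not carry over. Pictures are saved under pics/ and viewed, at most 10 in all, crops included, and the job is handed in when it is done.

Besides the shell and the picture viewer there is one more tool, called after "Emit:" by a JSON object that holds its "op" and its "data". apply_moves: Moves the arm, as the interface text tells. Its arguments: {"type":"object","properties":{"plan":{"type":"array","items":{"type":"array","items":{"type":"number"}}}},"required":["plan"]}

```bash
mkdir -p pics; ls
cat > h.py <<'E'
import numpy as np, cv2
from bench import ctrl
def info(n):
    c=ctrl.camera_info(n); return c, np.array(c["camera_from_world"])
def world(n,px,d): # px (N,2) row,col ; d depth
    c,T=info(n); px=np.atleast_2d(px).astype(float); d=np.atleast_1d(d)
    P=np.c_[(px[:,1]-c["cx"])/c["fx"]*d,(px[:,0]-c["cy"])/c["fy"]*d,d,np.ones(len(px))]
    return (np.linalg.inv(T)@P.T).T[:,:3]
def pix(n,p):
    c,T=info(n); q=(T@np.append(p,1))[:3]; return np.array([c["cy"]+c["fy"]*q[1]/q[2],c["cx"]+c["fx"]*q[0]/q[2]])
def cloud(n,depth):
    r,c=np.indices(depth.shape); return world(n,np.c_[r.ravel(),c.ravel()],depth.ravel()).reshape(480,640,3)
E
python3 - <<'E'
from h import *
np.set_printoptions(precision=1,suppress=True)
for n in("side","top"):
    p,d=ctrl.read_camera(n); np.savez(f"{n}0.npz",p=p,d=d)
    cv2.imwrite(f"pics/{n}0.png",p[:,:,::-1])
    C=cloud(n,d); print(n,"cam",np.linalg.inv(info(n)[1])[:3,3], np.linalg.inv(info(n)[1])[:3,2])
    for k in["heat_grip","timer_mark","box_center","box_tab","plate_top","bottle","jar","tube_rack"]:
        for o in ctrl.boxes_of(k,n)[:3]:
            l=o["location"]; r,c=int(l[0]),int(l[1]); print(k,round(o["conf"],2),np.array(l),C[r,c])
print(ctrl.sense())
E
```

```text
pics
side cam [ 53.4 745.6 883.7] [ 0.5 -0.6 -0.6]
heat_grip 0.89 [191.7 372. ] [ 570.3 -242.6  122.8]
timer_mark 0.6 [180.  395.6] [ 553.8 -352.2  105.9]
timer_mark 0.39 [282.9 244. ] [597.4 258.4 164.8]
box_center 0.85 [285.7 244.4] [592.4 264.2 163.5]
box_tab 0.87 [288.  240.6] [599.8 270.  155.1]
plate_top 0.91 [283.  352.8] [ 53.4 745.6 883.7]
bottle 0.93 [224.4 279.1] [719.1  -6.3  94. ]
jar 0.85 [155.5 363.6] [ 649.3 -321.5  174.9]
jar 0.26 [225.8 277.6] [726.3  -5.9  87.6]
tube_rack 0.71 [224.6 415.7] [ 439.5 -266.5   46.2]
top cam [ 430.8   34.3 1147.2] [ 0.1 -0.  -1. ]
heat_grip 0.7 [237.6 449. ] [ 578.1 -258.5  117.4]
box_center 0.89 [222.7 196.7] [600.8 256.5 160.3]
box_tab 0.74 [220.6 197.2] [606.  256.1 153.6]
box_tab 0.15 [236.1 446.8] [ 579.6 -251.2  121.3]
plate_top 0.66 [169.  338.2] [721.7 -28.3 120. ]
plate_top 0.6 [283.2 332.7] [488.1 -20.1   5.9]
bottle 0.87 [169.4 338.9] [721.7 -28.3 120. ]
jar 0.6 [192.6 493.2] [ 658.3 -329.9  184.3]
{'clock': 0.9, 'joint_pos': array([-1.3,  0.3,  1.6, -0. ,  1.2, -0.1]), 'qd': array([-0.,  0.,  0.,  0., -0., -0.]), 'tau': array([ -0. , -41.5, -27.7,  -0. ,   0. ,   0. ]), 'position': array([ 207.1, -589.7,  231.3]), 'tcp_rot': array([[ 0.9,  0.3,  0. ],
       [ 0.3, -0.9, -0. ],
       [-0. ,  0. , -1. ]]), 'contact_force': array([ 0.3, -0.7,  0.6]), 'torque': array([ 0., -0., -0.]), 'grasp_force': 0.0, 'finger_gap': 0.9993298246555894}
```

View pics/side0.png

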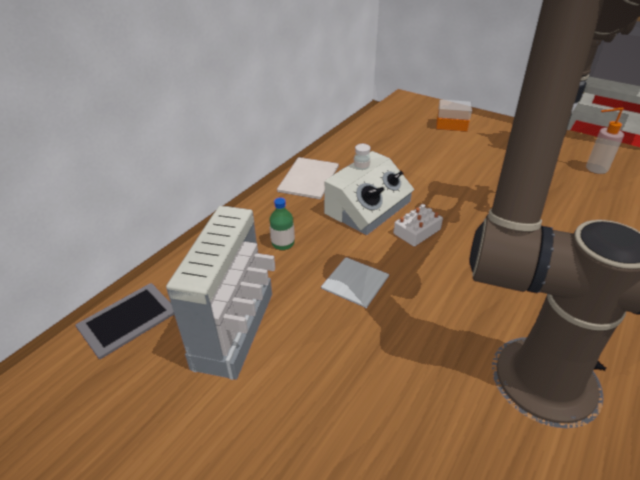

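View pics/top0.png

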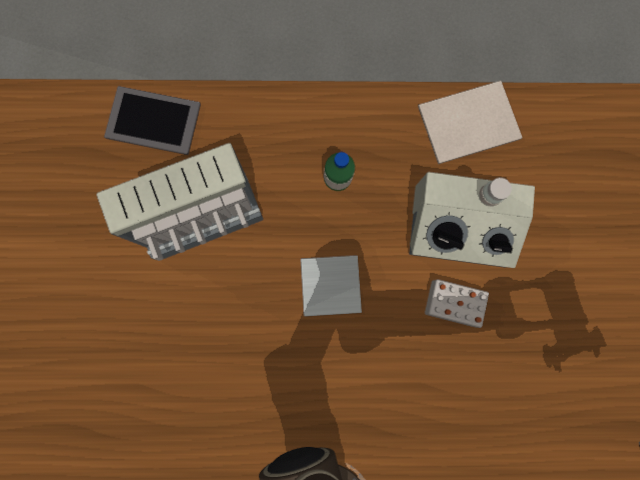

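The side view shows the rack at about (290,230) with five tabs, the plate at (283,353), and the knobs at (192,372) and (180,395). In the top view the tabs run from (247,152) to (210,255), the heat knob is at (235,448), and the plate is at (286,331). I'll measure geometry from depth next.

Run:
```python
from h import *
np.set_printoptions(precision=3,suppress=True)
D={n:np.load(f"{n}0.npz") for n in("side","top")}
t=D["top"]["p"];s=D["side"]["p"]
a=cv2.resize(t[170:275,405:540],None,fx=3,fy=3,interpolation=2); b=cv2.resize(t[140:265,95:270],None,fx=3,fy=3,interpolation=2)
c=cv2.resize(s[140:235,320:420],None,fx=4,fy=4,interpolation=2)
im=np.zeros((790,800,3),np.uint8)
im=np.zeros((600,800,3),np.uint8)
b=cv2.resize(t[150:265,95:270],None,fx=2.2,fy=2.2,interpolation=2)
a=cv2.resize(t[170:275,405:540],None,fx=2.8,fy=2.8,interpolation=2)
c=cv2.resize(s[140:225,320:420],None,fx=3.9,fy=3.9,interpolation=2)
im[:a.shape[0],:a.shape[1]]=a; im[:c.shape[0],400:400+c.shape[1]]=c[:, :400]; im[340:340+b.shape[0],:b.shape[1]]=b[:260]
e=cv2.resize(s[230:350,200:290],None,fx=2.1,fy=2.1,interpolation=2); im[340:340+e.shape[0],450:450+e.shape[1]]=e
cv2.imwrite("pics/crops.png",im[:,:,::-1])
C=cloud("top",D["top"]["d"])
# panel: ransac plane with normal ~35deg tilt
P=C[180:268,408:535].reshape(-1,3); P=P[(P[:,2]>20)&(P[:,2]<200)]
rng=np.random.default_rng(0);best=0
for i in range(2000):
    q=P[rng.choice(len(P),3,False)]; n=np.cross(q[1]-q[0],q[2]-q[0]); L=np.linalg.norm(n)
    if L<1: continue
    n/=L; n*=np.sign(n[2])
    if abs(np.degrees(np.arccos(n[2]))-35)>5: continue
    m=abs((P-q[0])@n)<2
    if m.sum()>best: best=m.sum();M=m
q=P[M];c0=q.mean(0);n=np.linalg.svd(q-c0,full_matrices=False)[2][2];n*=np.sign(n[2])
print("panel",best,c0,n,np.degrees(np.arccos(n[2])),np.degrees(np.arctan2(n[1],n[0])))
h=(P-c0)@n
for lo,hi in((4,13),(25,50)):
    k=P[(h>lo)&(h<hi)]; k=k[k[:,2]<165]
    for nm,sel in(("heat",k[:,1]>-305),("timer",k[:,1]<-305)):
        z=k[sel]; print(nm,lo,hi,len(z),z.mean(0),((z-c0)@n).mean(), z.min(0),z.max(0))
hd=(C-c0)@n
# plate
hsv=t; p=C[245:325,295:370]; im2=t[245:325,295:370].astype(int)
g=(abs(im2[...,0]-im2[...,2])<40)&(p[...,2]>2)&(p[...,2]<20)
pp=p[g]; r=cv2.minAreaRect(pp[:,:2].astype(np.float32)); print("plate",r,pp[:,2].mean())
# rack
p=C[130:270,90:270].reshape(-1,3); top=p[p[:,2]>250]; print("canopy",cv2.minAreaRect(top[:,:2].astype(np.float32)),np.percentile(top[:,2],[5,50,95]))
bt=p[(p[:,2]>172)&(p[:,2]<190)]; print("boxtops",cv2.minAreaRect(bt[:,:2].astype(np.float32)),np.median(bt[:,2]))
tb=p[(p[:,2]>155)&(p[:,2]<172)]; print("tabtops",len(tb),np.median(tb[:,2]),cv2.minAreaRect(tb[:,:2].astype(np.float32)))
bo=C[145:195,320:360].reshape(-1,3);bo=bo[bo[:,2]>30];print("bottle",bo.mean(0),bo.max(0))
```

```text
panel 2910 [ 591.295 -319.347   89.897] [-0.566  0.074  0.821] 34.8258286206626 172.59352701950706
heat 4 13 598 [ 593.119 -259.095   95.024] 7.611004379979141 [ 540.371 -303.93    56.218] [ 638.038 -208.266  124.852]
timer 4 13 474 [ 590.204 -360.594  101.527] 7.128074306139502 [ 520.78  -423.887   56.33 ] [ 682.715 -305.174  164.127]
heat 25 50 264 [ 570.644 -258.406  119.577] 40.54481525520828 [ 553.384 -288.888  106.582] [ 591.277 -230.249  128.958]
timer 25 50 204 [ 561.486 -365.656  120.805] 38.843477579011584 [ 544.804 -388.372  102.485] [ 650.988 -331.289  164.903]
plate ((483.43701171875, -16.870559692382812), (131.82070922851562, 131.47891235351562), 3.5152411460876465) 7.7686688282745315
canopy ((531.8455200195312, 225.63233947753906), (346.5490417480469, 259.2542419433594), 25.372926712036133) [261.045 264.819 267.846]
boxtops ((619.5704956054688, 260.733154296875), (74.26670837402344, 263.5993347167969), 35.124935150146484) 179.67912159771004
tabtops 948 164.4498996755459 ((603.5694580078125, 249.6172637939453), (115.50154113769531, 264.6375732421875), 35.191993713378906)
bottle [720.652 -30.804 112.078] [ 764.68    34.26  1147.247]
```

View pics/crops.png

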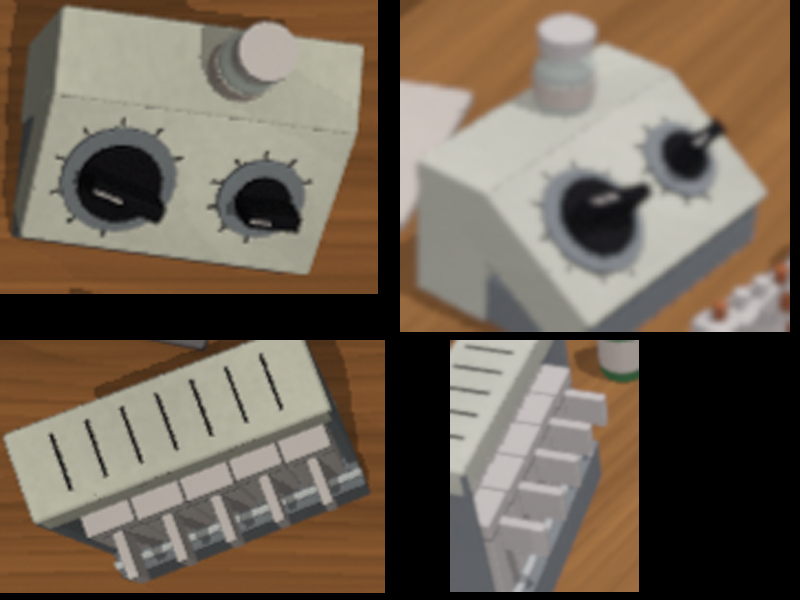

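The crops show heat's white pointer line at the bar's left end, pointing left and slightly up-slope, so about 110° from off. The middle tab is the third from either end. Next I'll refine the fits for both.

Run:
```python
from h import *
np.set_printoptions(precision=3,suppress=True)
D={n:np.load(f"{n}0.npz") for n in("side","top")}
c0=np.array([591.295,-319.347,89.897]);n=np.array([-.566,.074,.821]);n/=np.linalg.norm(n)
ex=np.array([-n[0],-n[1],0]);ex/=np.linalg.norm(ex); ey=np.cross(n,np.cross(ex,n)*-1)  # placeholder
up=ex-n*(ex@n);up/=np.linalg.norm(up); left=np.cross(n,up)  # panel coords: up-slope, left
print("up",up,"left",left)
for cam in("top","side"):
    d=D[cam]["d"];p=D[cam]["p"].astype(int);C=cloud(cam,d);C[d==0]=1e4
    h=(C-c0)@n;u=(C-c0)@up;l=(C-c0)@left
    g=p.sum(2)
    near=(abs(h)<60)&(abs(u)<80)&(l<130)&(l>0)
    for nm,m in(("bar",near&(h>36)&(h<50)),("disc",near&(h>5)&(h<12)&(g<120)),("white",near&(h>36)&(h<50)&(g>230))):
        if m.sum()<4: print(cam,nm,m.sum());continue
        uv=np.c_[u[m],l[m]].astype(np.float32); (r0,r1),sz,an=cv2.minAreaRect(uv)
        vx=np.linalg.svd(uv-uv.mean(0),full_matrices=False)[2][0]
        w=c0+up*r0+left*r1; print(cam,nm,m.sum(),"u,l",(round(r0,1),round(r1,1)),"mean",uv.mean(0),sz,"dir deg",np.degrees(np.arctan2(vx[1],vx[0])),"h",np.median(h[m]),"on panel",w)
    # rack
    R=(C[...,0]>480)&(C[...,0]<760)&(C[...,1]>80)&(C[...,1]<440)
    for nm,lo,hi in(("canopy",258,275),("box",175,186),("tab",158,172)):
        m=R&(C[...,2]>lo)&(C[...,2]<hi)
        if nm!="canopy": m&=(g>330)
        m=cv2.morphologyEx(m.astype(np.uint8),cv2.MORPH_OPEN,np.ones((2,2)))>0
        q=C[m]; 
        if len(q)<9: print(cam,nm,len(q));continue
        v=np.linalg.svd(q[:,:2]-q[:,:2].mean(0),full_matrices=False)[2][0]
        print(cam,nm,len(q),cv2.minAreaRect(q[:,:2].astype(np.float32)),q.mean(0),"row dir",np.degrees(np.arctan2(v[1],v[0])))
```

```text
up [ 0.814 -0.106  0.571] left [ 0.13   0.992 -0.   ]
top bar 209 u,l (-8.4, 56.0) mean [-7.475 56.932] (60.203311920166016, 15.164342880249023) dir deg -105.20131 h 43.5614806049447 on panel [ 591.72  -262.934   85.105]
top disc 62 u,l (-5.9, 60.0) mean [ 1.931 64.423] (54.593013763427734, 56.870365142822266) dir deg 146.6243 h 10.912583356116969 on panel [ 594.264 -259.214   86.524]
top white 21 u,l (-11.9, 54.9) mean [-9.313 57.041] (55.63563537597656, 12.140715599060059) dir deg -105.50902 h 44.64372143038061 on panel [ 588.718 -263.661   83.101]
top canopy 6263 ((5350.3544921875, 5052.4189453125), (13575.8896484375, 293.5924072265625), 45.53923416137695) [681.407 318.68  304.762] row dir -133.76860340063854
top box 1145 ((5247.7333984375, 5150.72998046875), (13577.60546875, 215.55519104003906), 46.488372802734375) [636.052 291.202 204.788] row dir -133.7703841824096
top tab 546 ((5236.181640625, 5138.82080078125), (13611.146484375, 192.05079650878906), 46.387935638427734) [616.146 287.847 199.773] row dir -133.88702939367715
side bar 91 u,l (-11.4, 56.2) mean [-10.929  59.172] (
[... 237 characters left out ...]
387926256 on panel [ 589.075 -256.143   82.669]
side white 30 u,l (-11.9, 53.9) mean [-10.672  52.088] (58.53630447387695, 13.779282569885254) dir deg 72.68722 h 43.1336120300882 on panel [ 588.628 -264.619   83.126]
side canopy 3485 ((5237.146484375, 5144.53759765625), (13590.8505859375, 574.4580078125), 47.97198486328125) [665.932 329.195 297.328] row dir -133.81268896523548
side box 1186 ((5244.83740234375, 5146.63671875), (13583.205078125, 404.2524719238281), 47.290245056152344) [676.964 337.481 244.699] row dir 46.08940769908634
side tab 766 ((5230.1826171875, 5132.8388671875), (13623.6318359375, 397.9482727050781), 47.25187301635742) [597.052 278.929 171.746] row dir -133.6296106323257
```

Run:
```python
from h import *
np.set_printoptions(precision=3,suppress=True)
for cam in("top","side"):
    z=np.load(f"{cam}0.npz");d=z["d"];g=z["p"].astype(int).sum(2);C=cloud(cam,d)
    R=(d>0)&(C[...,0]>480)&(C[...,0]<760)&(C[...,1]>80)&(C[...,1]<440)
    for nm,lo,hi in(("canopy",259,275),("box",176,186),("tab",158,171)):
        m=R&(C[...,2]>lo)&(C[...,2]<hi)
        if nm!="canopy": m&=(g>300)
        q=C[m]
        if nm=="canopy":
            ctr=q[:,:2].mean(0); v=np.linalg.svd(q[:,:2]-ctr,full_matrices=False)[2][0]; v*=np.sign(v[1])
            yaw=np.arctan2(v[1],v[0])-np.pi/2
            if cam=="top": Y=yaw
            print("yaw",np.degrees(yaw))
        ax=np.array([np.cos(Y),np.sin(Y)]);ay=np.array([-ax[1],ax[0]])
        X,Yy=q[:,:2]@ax,q[:,:2]@ay
        print(cam,nm,len(q),np.median(q[:,2]),"x pct",np.percentile(X,[1,5,50,95,99]),"y",np.percentile(Yy,[1,5,50,95,99]))
        if nm=="tab":
            b,_=np.histogram(Yy,np.arange(0,400,4)); print({int(i*4):int(b[i]) for i in range(len(b)) if b[i]>0})
        if nm!="tab": print("  rect",cv2.minAreaRect(np.c_[X,Yy].astype(np.float32)))
```

```text
yaw 21.974805668940114
top canopy 6245 264.85952971090796 x pct [664.28  666.71  702.307 738.5   742.241] y [-107.297  -96.73    19.097  132.217  142.217]
  rect ((703.85498046875, 18.144790649414062), (256.3255615234375, 81.90354919433594), 89.82714080810547)
top box 1149 179.93720325284175 x pct [658.576 659.572 668.811 677.81  678.868] y [-93.569 -84.904  19.261 120.325 129.342]
  rect ((668.6744995117188, 17.671249389648438), (226.96041870117188, 21.722850799560547), 89.83990478515625)
top tab 598 164.77999541075218 x pct [613.842 615.94  637.005 658.601 675.362] y [-78.182 -76.307  17.941 111.841 114.757]
{12: 38, 16: 49, 20: 31, 24: 1, 40: 3, 56: 12, 60: 50, 64: 46, 68: 10, 88: 3, 104: 44, 108: 46, 112: 26, 132: 1, 136: 1}
yaw 21.90129181740768
side canopy 3462 264.58123162009593 x pct [663.803 665.58  701.191 737.73  741.629] y [-103.04   -89.417   41.785  141.578  146.723]
  rect ((703.2731323242188, 19.35003662109375), (81.51383209228516, 258.47943115234375), 0.0898900032043457)
side box 1180 179.48765663873058 x pct [657.744 659.047 673.239 689.724 691.784] y [-97.798 -82.98   24.492 115.959 131.47 ]
  rect ((674.8551025390625, 16.83031463623047), (35.8991584777832, 249.3564453125), 0.25199589133262634)
side tab 778 163.63610345734298 x pct [613.681 615.897 645.367 660.258 664.719] y [-86.307 -73.315  25.499 118.876 133.947]
{0: 3, 4: 5, 8: 5, 12: 7, 16: 35, 20: 47, 24: 30, 28: 3, 32: 4, 36: 9, 40: 2, 44: 4, 48: 5, 52: 4, 56: 3, 60: 27, 64: 31, 68: 62, 72: 6, 76: 5, 80: 5, 84: 9, 88: 3, 92: 5, 96: 5, 100: 4, 104: 14, 108: 44, 112: 55, 116: 31, 120: 3, 124: 6, 128: 8, 132: 14, 136: 3, 140: 3}
```

```bash
cat >> h.py <<'E'
from scipy.spatial.transform import Rotation as Ro
c0=np.array([591.295,-319.347,89.897]);n=np.array([-.566,.074,.821]);n/=np.linalg.norm(n)
up=np.array([.814,-.106,.571]);up-=n*(n@up);up/=np.linalg.norm(up);left=np.cross(n,up)
G=c0-9.5*up+56*left+37*n
Yw=np.radians(21.9);ax=np.array([np.cos(Yw),np.sin(Yw),0]);ay=np.array([-ax[1],ax[0],0]);az=np.array([0,0,1.])
def heat_pose(deg,back): # deg: pointer angle from up toward left ; back: mm back off from grip
    a=np.radians(deg+90); y=np.cos(a)*up+np.sin(a)*left; z=-n
    return np.c_[np.cross(y,z),y,z], G-19*n+back*n
def rel(R,p):
    s=ctrl.sense(); R0=s["tcp_rot"]
    print("clock",round(s["clock"],1),"pos",s["position"].round(1),"j",s["joint_pos"].round(2),"F",s["contact_force"].round(1),"gap",round(s["finger_gap"],3),"gf",round(s["grasp_force"],1))
    print("shift",(R0.T@(p-s["position"])).round(1),"rot",Ro.from_matrix(R0.T@R).as_rotvec().round(3))
E
python3 -c "
from h import *
print(G); R,p=heat_pose(75,90);print(R.round(2),p);rel(R,p)"
```

```text
[ 569.85757921 -260.07167166  114.83938241]
[[-0.34 -0.75  0.57]
 [-0.93  0.36 -0.07]
 [-0.15 -0.55 -0.82]] [ 529.66902715 -254.817338    173.13408424]
clock 0.9 pos [ 207.1 -589.7  231.3] j [-1.3   0.31  1.63 -0.    1.2  -0.07] F [ 0.3 -0.7  0.6] gap 0.999 gf 0.0
shift [ 415.3 -209.1   58.2] rot [0.479 0.59  2.214]
```

Emit:
{"op": "apply_moves", "data": {"plan": [[0,415,-209,0,0.24,0.3,1.1],[0,415,-209,0,0.24,0.3,1.1],[0,415,-209,0,0.24,0.3,1.1],[0,415,-209,0,0.24,0.3,1.1],[0,415,-209,0,0.24,0.3,1.1],[0,415,-209,0,0.24,0.3,1.1],[0,415,-209,0,0.24,0.3,1.1],[0,415,-209,0,0.24,0.3,1.1],[0,415,-209,0,0.24,0.3,1.1],[0,415,-209,0,0.24,0.3,1.1]]}}

```text
clock: 1.9
position: [531.3, -251.4, 231.6]
tcp_rot: [[0.697, -0.641, 0.321], [-0.707, -0.689, 0.159], [0.119, -0.338, -0.934]]
contact_force: [0.0, -1.1, 0.6]
finger_gap: 0.996
grasp_force: 0.0
```

```bash
python3 -c "
from h import *
R,p=heat_pose(75,90);rel(R,p)"
```

```text
clock 1.9 pos [ 531.3 -251.4  231.6] j [-0.7   0.14  1.89  0.4   1.    1.45] F [ 0.  -1.1  0.6] gap 0.996 gf 0.0
shift [-5.6 23.1 53.5] rot [0.233 0.298 1.117]
```

Emit:
{"op": "apply_moves", "data": {"plan": [[0,-6,23,53,0.233,0.298,1.117],[0,-6,23,53,0.233,0.298,1.117],[0,-6,23,53,0.233,0.298,1.117],[0,-6,23,53,0.233,0.298,1.117],[0,-6,23,53,0.233,0.298,1.117],[0,-6,23,53,0.233,0.298,1.117],[0,-6,23,53,0.233,0.298,1.117],[0,-6,23,53,0.233,0.298,1.117],[0,-6,23,53,0.233,0.298,1.117],[0,-6,23,53,0.233,0.298,1.117]]}}

```text
clock: 2.9
position: [527.4, -258.5, 173.6]
tcp_rot: [[-0.337, -0.753, 0.565], [-0.93, 0.359, -0.077], [-0.145, -0.551, -0.822]]
contact_force: [1.0, -0.7, 0.6]
finger_gap: 0.999
grasp_force: 0.0
```

```bash
python3 -c "
from h import *
R,p=heat_pose(75,0);rel(R,p)
q,d=ctrl.read_camera('side');t,_=ctrl.read_camera('top')
im=np.hstack([cv2.resize(q[100:250,290:440],(400,400)),cv2.resize(t[160:290,390:520],(400,400))])
for cam,o,s,sh in(('side',(100,290),400/150,0),('top',(160,390),400/130,400)):
    for P,c in((G,(255,0,0)),(ctrl.sense()['position'],(0,255,0))):
        r=pix(cam,P); x=(int((r[1]-o[1])*s+sh),int((r[0]-o[0])*s)); cv2.circle(im,x,3,c,-1)
cv2.imwrite('pics/pre.png',im[:,:,::-1].copy())
"
```

```text
clock 2.9 pos [ 527.4 -258.5  173.6] j [-0.7   0.07  2.19  0.74  0.47  2.24] F [ 1.  -0.7  0.6] gap 0.999 gf 0.0
shift [-4.4 -0.1 91.3] rot [ 0.    -0.003  0.   ]
```

View pics/pre.png

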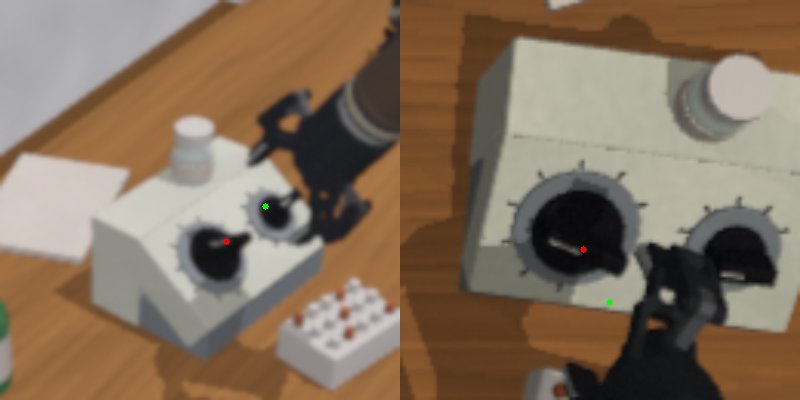

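```bash
python3 -c "
from h import *
s=ctrl.sense();R=s['tcp_rot'];p=s['position']
q,d=ctrl.read_camera('side');t,_=ctrl.read_camera('top')
im=np.hstack([cv2.resize(q[100:250,290:440],(400,400)),cv2.resize(t[160:290,390:520],(400,400))])
for cam,o,k,sh in(('side',(100,290),400/150,0),('top',(160,390),400/130,400)):
    for l,c in(((0,0,0),(0,255,0)),((0,42,-13),(255,0,0)),((0,-42,-13),(0,0,255)),((0,0,-73),(255,255,0))):
        r=pix(cam,p+R@np.array(l)); x=(int((r[1]-o[1])*k+sh),int((r[0]-o[0])*k)); cv2.circle(im,x,3,c,-1)
cv2.imwrite('pics/pre2.png',im[:,:,::-1].copy())
"
```

```text
(no output)
```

View pics/pre2.png

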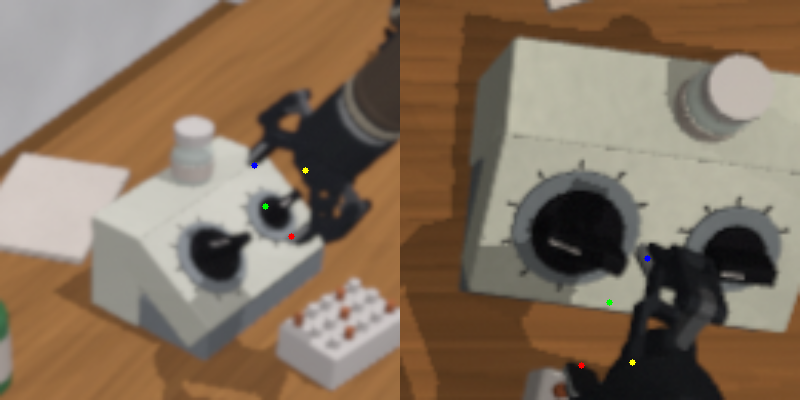

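Emit:
{"op": "apply_moves", "data": {"plan": [[0,-4,0,30,0,0,0],[0,-4,0,55,0,0,0],[0,-4,0,70,0,0,0],[0,-4,0,80,0,0,0],[0,-4,0,90,0,0,0],[0,-4,0,90,0,0,0]]}}

```text
clock: 3.7
position: [579.7, -261.4, 98.7]
tcp_rot: [[-0.339, -0.753, 0.564], [-0.929, 0.362, -0.076], [-0.147, -0.549, -0.822]]
contact_force: [0.2, 0.5, 0.6]
finger_gap: 1.003
grasp_force: 0.0
```

```bash
python3 -c "
from h import *
R,p=heat_pose(75,0);rel(R,p)"
```

```text
clock 3.7 pos [ 579.7 -261.4   98.7] j [-0.63  0.29  2.12  0.99  0.33  2.02] F [0.2 0.5 0.6] gap 1.003 gf 0.0
shift [-0.3 -1.1  0.1] rot [ 0.002 -0.003 -0.003]
```

Emit:
{"op": "apply_moves", "data": {"plan": [[1,0,-1,0,0,0,0],[1,0,-1,0,0,0,0],[1,0,-1,0,0,0,0],[1,0,-1,0,0,0,0],[1,0,-1,0,0,0,0],[1,0,-1,0,0,0,0],[1,0,-1,0,0,0,0],[1,0,-1,0,0,0,0]]}}

```text
clock: 4.5
position: [579.2, -261.3, 100.4]
tcp_rot: [[-0.339, -0.753, 0.564], [-0.929, 0.362, -0.076], [-0.147, -0.55, -0.822]]
contact_force: [-6.9, 0.6, 6.3]
finger_gap: 0.15
grasp_force: 58.7
```

Emit:
{"op": "apply_moves", "data": {"plan": [[1,0,0,-2,0,0,-0.1],[1,0,0,-2,0,0,-0.22],[1,0,0,-2,0,0,-0.35],[1,0,0,-2,0,0,-0.48],[1,0,0,-2,0,0,-0.61],[1,0,0,-2,0,0,-0.74],[1,0,0,-2,0,0,-0.87],[1,0,0,-2,0,0,-1.0],[1,0,0,-2,0,0,-1.1],[1,0,0,-2,0,0,-1.2]]}}

```text
clock: 5.5
position: [578.5, -261.4, 100.1]
tcp_rot: [[0.581, -0.588, 0.563], [-0.672, -0.737, -0.077], [0.46, -0.333, -0.823]]
contact_force: [8.8, -2.8, -14.2]
finger_gap: 0.147
grasp_force: 63.1
```

```bash
python3 -c "
from h import *
R,p=heat_pose(180,0);rel(R,p);print(ctrl.sense()['torque'])"
```

```text
clock 5.5 pos [ 578.5 -261.4  100.1] j [-0.63  0.29  2.12  0.98  0.33  0.83] F [  8.8  -2.8 -14.2] gap 0.147 gf 63.1
shift [ 0.9 -0.9  1.9] rot [ 0.004  0.003 -0.633]
[-0.18068089  0.12893291 -0.22179576]
```

Emit:
{"op": "apply_moves", "data": {"plan": [[1,0,0,1.5,0,0,-0.12],[1,0,0,1.5,0,0,-0.24],[1,0,0,1.5,0,0,-0.36],[1,0,0,1.5,0,0,-0.48],[1,0,0,1.5,0,0,-0.56],[1,0,0,1.5,0,0,-0.62],[1,0,0,1.5,0,0,-0.66],[1,0,0,1.5,0,0,-0.66]]}}

```text
clock: 6.3
position: [578.4, -261.7, 99.9]
tcp_rot: [[0.818, -0.116, 0.564], [-0.088, -0.993, -0.077], [0.569, 0.014, -0.822]]
contact_force: [-5.5, -0.4, 0.3]
finger_gap: 0.15
grasp_force: 67.2
```

```bash
python3 -c "
from h import *
R,p=heat_pose(180,0);rel(R,p);print(ctrl.sense()['torque'])"
```

```text
clock 6.3 pos [ 578.4 -261.7   99.9] j [-0.63  0.29  2.12  0.98  0.33  0.17] F [-5.5 -0.4  0.3] gap 0.15 gf 67.2
shift [ 1.4 -0.5  1.8] rot [0.003 0.002 0.019]
[ 0.48512857  0.71135494 -0.81515038]
```

Torque about the axis rose from 0.07 to 0.9 N m, so the knob is against its stop. I'll release and retreat.

Emit:
{"op": "apply_moves", "data": {"plan": [[0,0,0,0,0,0,0],[0,0,0,0,0,0,0],[0,0,0,0,0,0,0],[0,0,0,0,0,0,0],[0,0,0,0,0,0,0],[0,0,0,-30,0,0,0],[0,0,0,-80,0,0,0],[0,0,0,-130,0,0,0],[0,0,0,-160,0,0,0],[0,0,0,-160,0,0,0]]}}

```text
clock: 7.3
position: [490.4, -251.1, 237.6]
tcp_rot: [[0.814, -0.112, 0.57], [-0.079, -0.993, -0.083], [0.576, 0.022, -0.817]]
contact_force: [0.3, -0.1, 0.6]
finger_gap: 0.997
grasp_force: 0.0
```

```bash
cat > kin.py <<'E'
from h import *
from scipy.optimize import least_squares
def fk(q,P):
    a1,d1,l2,a3,l4,L=P; r=lambda a,t:Ro.from_euler(a,t).as_matrix()
    R=r('z',q[0]);p=R@[a1,0,d1];R=R@r('y',q[1]);p=p+R@[0,0,l2];R=R@r('y',q[2]);p=p+R@[a3,0,l4]
    R=R@r('z',q[3])@r('y',q[4])@r('z',q[5]);return R,p+R@[0,0,L]
S=[([-1.303,.308,1.634,0,1.2,-.07],[207.1,-589.7,231.3]),([-.7,.14,1.89,.4,1.,1.45],[531.3,-251.4,231.6]),([-.7,.07,2.19,.74,.47,2.24],[527.4,-258.5,173.6]),
([-.63,.29,2.12,.99,.33,2.02],[579.7,-261.4,98.7]),([-.63,.29,2.12,.98,.33,.83],[578.5,-261.4,100.1])]
E
python3 - <<'E'
from kin import *
s=ctrl.sense();S.append((s["joint_pos"],s["position"]))
f=least_squares(lambda P:np.concatenate([fk(q,P)[1]-p for q,p in S]),[0,300,400,0,400,200],loss="soft_l1")
print(f.x.round(1),f.fun.round(1)); R,p=fk(s["joint_pos"],f.x);print(R.round(3),s["tcp_rot"].round(3),s["joint_pos"].round(3))
E
```

```text
[-115.1  502.   589.1  138.6  658.3  468.5] [-41.3 -14.5  -4.4  -2.7   6.9   0.   -0.2   1.5   3.9  -0.6  -3.8  -0.1
  -0.7  -3.9  -2.3   8.9  -0.6  16.1]
[[ 0.112  0.814  0.57 ]
 [ 0.993 -0.079 -0.083]
 [-0.022  0.576 -0.817]] [[ 0.814 -0.112  0.57 ]
 [-0.079 -0.993 -0.083]
 [ 0.576  0.022 -0.817]] [-0.742 -0.118  2.215  0.607  0.606  0.506]
```

```bash
cat > kin.py <<'E'
from h import *
from scipy.optimize import least_squares
r=lambda a,t:Ro.from_euler(a,t).as_matrix()
def fk(q,P):
    a1,d1,l2,a3,l4,L,dy=P
    R=r('z',q[0]);p=R@[a1,dy,d1];R=R@r('y',q[1]);p=p+R@[0,0,l2];R=R@r('y',q[2]);p=p+R@[a3,0,l4]
    R=R@r('z',q[3])@r('y',q[4])@r('z',q[5]+np.pi/2);return R,p+R@[0,0,L]
S=[([-1.303,.308,1.634,0,1.2,-.07],[207.1,-589.7,231.3]),([-.7,.14,1.89,.4,1.,1.45],[531.3,-251.4,231.6]),([-.7,.07,2.19,.74,.47,2.24],[527.4,-258.5,173.6]),
([-.63,.29,2.12,.99,.33,2.02],[579.7,-261.4,98.7]),([-.63,.29,2.12,.98,.33,.83],[578.5,-261.4,100.1]),([-.742,-.118,2.215,.607,.606,.506],[490.4,-251.1,237.6])]
P=least_squares(lambda P:np.concatenate([(fk(q,P)[1]-p) for q,p in S]+[(P-[0,300,400,0,400,200,0])*.005]),[0,300,400,0,400,200,0.]).x
lo=np.array([-3.06,-.79,.05,-1.19,.05,-2.94]);hi=np.array([3.06,1.96,2.63,4.34,2.64,2.94])
def ik(R,p,q0):
    f=lambda q:np.r_[(fk(q,P)[1]-p)/100,Ro.from_matrix(fk(q,P)[0].T@R).as_rotvec()]
    s=least_squares(f,np.clip(q0,lo+.01,hi-.01),bounds=(lo,hi));return s.x,np.abs(s.fun).max()
def tool(th,flip=1): # th: tilt from vertical, pointing forward; y along rack ay*flip
    z=np.sin(th)*ax-np.cos(th)*az; y=ay*flip; return np.c_[np.cross(y,z),y,z]
E
python3 - <<'E'
from kin import *
np.set_printoptions(precision=2,suppress=True)
print(P.round(1),np.array([fk(q,P)[1]-p for q,p in S]).round(1).tolist())
for nm,gp in(("tab",[631,18.5,148]),("out",[560,18.5,150])):
  g=gp[0]*ax+gp[1]*ay+gp[2]*az
  for deg in(20,30,45,60,75):
    th=np.radians(deg)
    for fl in(1,-1):
      R=tool(th,fl);p=g+19*R[:,2]
      for q0 in([.5,.3,1.6,0,.8,-.3],[.5,.3,1.6,3.1,.8,-.3],[.5,.3,1.6,3.1,.8,2.6],[.5,.3,1.6,3.1,.8,-2.6],[.5,.3,1.6,0,.8,2.6]):
        q,e=ik(R,p,q0)
        if e<.02: print(nm,deg,fl,q)
E
```

```text
[ -0.4 315.  484.2  36.1 526.3 319.8  43.8] [[0.2, -0.1, 0.9], [-1.1, -0.9, -1.4], [-1.3, 0.3, -1.9], [0.3, -0.0, 1.5], [0.6, -0.1, -0.5], [1.4, 0.7, 1.4]]
tab 20 1 [ 0.33  0.28  1.95  0.03  0.56 -1.64]
tab 20 1 [ 0.33  0.28  1.95  0.03  0.56 -1.64]
tab 20 -1 [0.33 0.28 1.95 0.03 0.56 1.5 ]
tab 20 -1 [0.33 0.28 1.95 0.03 0.56 1.5 ]
tab 20 -1 [0.33 0.28 1.95 0.03 0.56 1.5 ]
tab 30 1 [ 0.33  0.23  2.07  0.08  0.32 -1.7 ]
tab 30 1 [ 0.33  0.23  2.07  0.08  0.32 -1.7 ]
tab 30 -1 [0.33 0.23 2.07 0.08 0.32 1.45]
tab 30 -1 [0.33 0.23 2.07 0.08 0.32 1.45]
tab 30 -1 [0.33 0.23 2.07 0.08 0.32 1.45]
tab 45 1 [0.32 0.22 2.22 2.68 0.1  1.98]
tab 45 1 [0.32 0.22 2.22 2.68 0.1  1.98]
tab 45 1 [0.32 0.22 2.22 2.68 0.1  1.98]
tab 45 -1 [ 0.32  0.22  2.22  2.68  0.1  -1.16]
tab 45 -1 [ 0.32  0.22  2.22  2.68  0.1  -1.16]
tab 45 -1 [ 0.32  0.22  2.22  2.68  0.1  -1.16]
tab 45 -1 [ 0.32  0.22  2.22  2.68  0.1  -1.16]
tab 60 1 [0.31 0.31 2.33 3.03 0.55 1.63]
tab 60 1 [0.31 0.31 2.33 3.03 0.55 1.63]
tab 60 1 [0.31 0.31 2.33 3.03 0.55 1.63]
tab 60 -1 [ 0.31  0.31  2.33  3.03  0.55 -1.51]
tab 60 -1 [ 0.31  
[... 933 characters left out ...]
.37  2.71  0.12 -1.19]
out 45 -1 [ 0.31  0.1   2.37  2.71  0.12 -1.19]
out 45 -1 [ 0.31  0.1   2.37  2.71  0.12 -1.19]
out 45 -1 [ 0.31  0.1   2.37  2.71  0.12 -1.19]
out 60 1 [0.3  0.21 2.48 3.01 0.6  1.64]
out 60 1 [0.3  0.21 2.48 3.01 0.6  1.64]
out 60 1 [0.3  0.21 2.48 3.01 0.6  1.64]
out 60 -1 [ 0.3   0.21  2.48  3.01  0.6  -1.5 ]
out 60 -1 [ 0.3   0.21  2.48  3.01  0.6  -1.5 ]
out 60 -1 [ 0.3   0.21  2.48  3.01  0.6  -1.5 ]
out 75 1 [0.29 0.44 2.52 3.04 1.13 1.59]
out 75 1 [0.29 0.44 2.52 3.04 1.13 1.59]
out 75 1 [0.29 0.44 2.52 3.04 1.13 1.59]
out 75 -1 [ 0.29  0.44  2.52  3.04  1.13 -1.55]
out 75 -1 [ 0.29  0.44  2.52  3.04  1.13 -1.55]
out 75 -1 [ 0.29  0.44  2.52  3.04  1.13 -1.55]
```

```bash
cat >> kin.py <<'E'
def toolyaw(th,yaw,flip):
    a=np.array([np.cos(yaw),np.sin(yaw),0]);b=np.array([-a[1],a[0],0]);z=np.sin(th)*a-np.cos(th)*az;y=b*flip
    return np.c_[np.cross(y,z),y,z],a
PL=np.array([483.5,-17,8])
E
python3 - <<'E'
from kin import *
np.set_printoptions(precision=2,suppress=True)
for deg in(50,55,60):
  th=np.radians(deg)
  for yd in range(-90,100,15):
    R,a=toolyaw(th,np.radians(yd),1); g=PL+[0,0,88]-67*a; p=g+19*R[:,2]
    best=min((ik(R,p,q0) for q0 in([0,.0,2.3,3.0,.5,1.6],[.2,-.3,2.5,2,.5,1.6],[-.2,-.3,2.5,3.9,.5,1.6],[0,.0,2.3,1,.5,1.6])),key=lambda t:t[1])
    if best[1]<.02: print(deg,yd,best[0])
# tipping path
for t in(50,55,70,80,85,90):
  R=tool(np.radians(t)); 
  for X,z in((626,148),(590,140),(500,180),(480,250)): print(t,X,z,*ik(R,X*ax+18.5*ay+z*az+19*R[:,2],[.3,.3,2.3,3,.6,1.6]))
E
```

```text
50 -90 [ 0.45  0.56  1.91 -0.81  1.27  0.94]
50 -75 [ 0.5   0.48  2.07 -0.97  1.12  0.92]
50 -30 [0.35 0.19 2.57 4.34 0.68 1.12]
50 30 [-0.79  0.22  2.52  1.47  0.84  2.1 ]
50 45 [-0.82  0.31  2.36  1.19  0.97  2.15]
50 60 [-0.79  0.41  2.19  0.97  1.11  2.16]
50 75 [-0.73  0.5   2.03  0.81  1.24  2.15]
50 90 [-0.65  0.59  1.86  0.67  1.37  2.11]
55 -90 [ 0.47  0.61  1.88 -0.85  1.33  0.99]
55 -75 [ 0.53  0.53  2.06 -1.02  1.19  0.99]
55 -30 [0.41 0.27 2.57 4.29 0.81 1.23]
55 30 [-0.85  0.29  2.53  1.54  0.93  1.97]
55 45 [-0.86  0.37  2.36  1.23  1.05  2.05]
55 60 [-0.82  0.46  2.18  1.02  1.17  2.09]
55 75 [-0.76  0.55  2.01  0.84  1.3   2.1 ]
55 90 [-0.67  0.64  1.84  0.7   1.44  2.08]
60 -90 [ 0.49  0.66  1.86 -0.88  1.4   1.03]
60 -75 [ 0.56  0.58  2.04 -1.06  1.26  1.04]
60 -30 [0.46 0.36 2.57 4.24 0.94 1.35]
60 30 [-0.9   0.37  2.53  1.58  1.03  1.85]
60 45 [-0.9   0.44  2.35  1.27  1.12  1.96]
60 60 [-0.85  0.52  2.17  1.05  1.24  2.02]
60 75 [-0.78  0.6   1.99  0.88  1.37  2.05]
60 90 [-0.69  0.69  1.81  0.73  1.5   2.05]
50 626 148 [0.32 0.23 2.28 2.93 0.24 1.73] 4.44515535
[... 831 characters left out ...]
3  0.58 2.44 3.05 1.28 1.58] 2.767438271372602e-12
80 500 180 [0.29 0.49 2.63 3.07 1.42 1.57] 0.04804927669488645
80 480 250 [ 0.53 -0.15  2.63  3.69  0.61  1.18] 0.17554023521038647
85 626 148 [0.3  0.65 2.36 3.06 1.36 1.58] 9.996929366393555e-14
85 590 140 [0.29 0.67 2.43 3.05 1.44 1.57] 1.2514188780209396e-10
85 500 180 [0.26 0.55 2.63 3.02 1.53 1.57] 0.006880118543473137
85 480 250 [0.51 0.51 2.63 3.42 1.66 1.57] 0.18550078292904837
90 626 148 [0.3  0.73 2.34 3.06 1.5  1.58] 2.3331877383232057e-11
90 590 140 [0.29 0.76 2.4  3.05 1.59 1.57] 2.2737367544323206e-15
90 500 180 [0.25 0.66 2.61 3.01 1.69 1.55] 2.842170943040401e-15
90 480 250 [0.34 0.61 2.63 3.15 1.84 1.58] 0.17110845596075477
```

```bash
cat >> kin.py <<'E'
def grasp_pose(F,phi,tilt,yaw=None,Yc=18.5,off=(-32,88),flip=1):
    """F=(Xf,zf) front-bottom edge in rack frame, box tipped phi deg; returns tool R, TCP p"""
    f=np.radians(phi);X=F[0]+off[0]*np.cos(f)-off[1]*np.sin(f);z=F[1]+off[0]*np.sin(f)+off[1]*np.cos(f)
    R=tool(np.radians(tilt+phi),flip);return R,X*ax+Yc*ay+z*az+19*R[:,2]
def place_pose(c,yaw,tilt,z0,out=67,flip=1): # c: xy of box centre, z0 underside
    R,a=toolyaw(np.radians(tilt),np.radians(yaw),flip);return R,np.array([c[0],c[1],z0+88])-out*a+19*R[:,2]
E
python3 - <<'E'
from kin import *
np.set_printoptions(precision=2,suppress=True)
for tilt in(55,60):
  q=ctrl.sense()["joint_pos"]; q=np.array([.32,.26,2.31,3,.4,1.67])
  W=[("pre",grasp_pose((590,140),0,tilt)),("grasp",grasp_pose((658,60),0,tilt)),("tip15",grasp_pose((658,66),15,tilt)),("tip30",grasp_pose((658,72),30,tilt)),("out",grasp_pose((620,76),30,tilt)),("un15",grasp_pose((590,86),15,tilt)),("un",grasp_pose((565,95),0,tilt))]
  c0_=(565+35)*ax+18.5*ay
  for i in range(1,9):
    k=i/8; c=c0_[:2]*(1-k)+PL[:2]*k; W.append((f"mv{i}",place_pose(c,21.9*(1-k)+50*k,tilt,100-40*max(0,k-.5)*2)))
  W.append(("down",place_pose(PL[:2],50,tilt,8)))
  for nm,(R,p) in W:
    q,e=ik(R,p,q);print(tilt,nm,p.round(0),q,round(e,3))
E
```

```text
55 pre [525. 231. 217.] [ 0.3  -0.08  2.43  2.77  0.18  1.89] 0.0
55 grasp [588. 256. 137.] [0.32 0.26 2.31 3.   0.39 1.67] 0.0
55 tip15 [570. 249. 136.] [0.3  0.41 2.42 3.05 0.92 1.6 ] 0.0
55 tip30 [555. 243. 131.] [0.29 0.7  2.43 3.05 1.47 1.57] 0.0
55 out [519. 229. 135.] [0.28 0.7  2.5  3.04 1.54 1.57] 0.0
55 un15 [507. 224. 156.] [0.28 0.28 2.57 3.02 0.93 1.61] 0.0
55 un [502. 222. 172.] [ 0.29 -0.    2.5   2.91  0.33  1.74] 0.0
55 mv1 [495. 187. 177.] [ 0.12 -0.06  2.54  2.35  0.38  2.13] 0.0
55 mv2 [488. 152. 177.] [-0.07 -0.08  2.56  1.97  0.51  2.34] 0.0
55 mv3 [482. 117. 177.] [-0.26 -0.08  2.56  1.71  0.65  2.41] 0.0
55 mv4 [475.  82. 177.] [-0.43 -0.05  2.53  1.53  0.79  2.41] 0.0
55 mv5 [469.  47. 167.] [-0.57  0.02  2.5   1.4   0.91  2.35] 0.0
55 mv6 [462.  12. 157.] [-0.69  0.1   2.44  1.29  1.01  2.29] 0.0
55 mv7 [456. -22. 147.] [-0.78  0.18  2.38  1.19  1.08  2.24] 0.0
55 mv8 [450. -56. 137.] [-0.85  0.26  2.31  1.09  1.14  2.2 ] 0.0
55 down [450. -56.  85.] [-0.85  0.4   2.3   1.15  1.09  2.06] 0.0
60 pre [526. 231. 218.] [ 0.3  -0.05  2.47  2.92  0.34  1.74] 0.0
6
[... 259 characters left out ...]
224. 158.] [0.28 0.38 2.57 3.03 1.12 1.59] 0.0
60 un [503. 222. 174.] [0.29 0.04 2.54 2.97 0.49 1.68] 0.0
60 mv1 [496. 187. 178.] [ 0.1  -0.01  2.58  2.52  0.53  1.95] 0.0
60 mv2 [489. 152. 178.] [-0.1  -0.03  2.59  2.15  0.63  2.13] 0.0
60 mv3 [482. 117. 178.] [-0.3  -0.02  2.58  1.86  0.76  2.22] 0.0
60 mv4 [476.  82. 178.] [-0.48  0.01  2.56  1.64  0.89  2.25] 0.0
60 mv5 [469.  48. 168.] [-0.62  0.09  2.51  1.49  1.    2.21] 0.0
60 mv6 [463.  13. 158.] [-0.73  0.17  2.45  1.36  1.08  2.17] 0.0
60 mv7 [457. -21. 148.] [-0.82  0.25  2.38  1.24  1.15  2.14] 0.0
60 mv8 [451. -56. 138.] [-0.89  0.32  2.31  1.14  1.21  2.11] 0.0
60 down [451. -56.  86.] [-0.89  0.46  2.29  1.19  1.16  1.98] 0.0
```

Run:
```python
from kin import *
R,p=place_pose(PL[:2],50,55,140,flip=-1); print(p,ik(R,p,[-.85,.1,2.31,1.09,1.14,-.94])); rel(R,p)
p_,d=ctrl.read_camera("top"); cv2.imwrite("pics/knob.png",cv2.resize(p_[180:280,400:540],None,fx=4,fy=4,interpolation=2)[:,:,::-1])
```

```text
[450.43750506 -56.40234713 217.10204771] (array([-0.85412081,  0.06779228,  2.28830134,  1.02127216,  1.249768  ,
       -0.74335323]), np.float64(3.4324554622719506e-10))
clock 7.3 pos [ 490.4 -251.1  237.6] j [-0.74 -0.12  2.22  0.61  0.61  0.51] F [ 0.3 -0.1  0.6] gap 0.997 gf 0.0
shift [ -59.7 -189.4  -22.1] rot [ 0.715  0.329 -0.685]
```

View pics/knob.png

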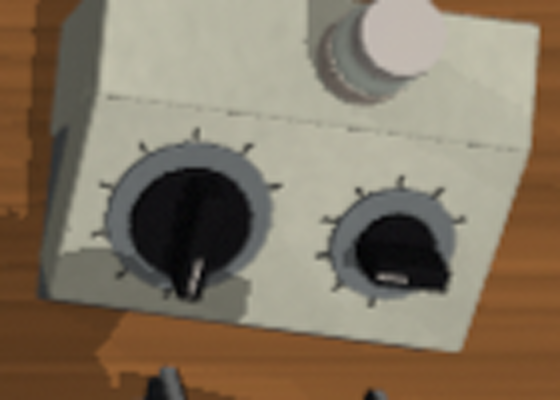

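The heat pointer at (195,275) now points straight down the slope, so it is off. The timer looks unchanged. Next is the tab.

Emit:
{"op": "apply_moves", "data": {"plan": [[0.58,-60,-189,-22,0.715,0.329,-0.685],[0.58,-60,-189,-22,0.715,0.329,-0.685],[0.58,-60,-189,-22,0.715,0.329,-0.685],[0.58,-60,-189,-22,0.715,0.329,-0.685],[0.58,-60,-189,-22,0.715,0.329,-0.685],[0.58,-60,-189,-22,0.715,0.329,-0.685],[0.58,-60,-189,-22,0.715,0.329,-0.685],[0.58,-60,-189,-22,0.715,0.329,-0.685],[0.58,-60,-189,-22,0.715,0.329,-0.685],[0.58,-60,-189,-22,0.715,0.329,-0.685]]}}

```text
clock: 8.35
position: [448.7, -54.0, 212.6]
tcp_rot: [[0.375, 0.766, 0.522], [0.434, -0.643, 0.632], [0.819, -0.01, -0.573]]
contact_force: [0.7, 0.5, 0.6]
finger_gap: 0.42
grasp_force: 0.0
```

Run:
```python
from kin import *
c=(565+35)*ax[:2]+18.5*ay[:2]
for k in(.5,):
    R,p=place_pose(c*(1-k)+PL[:2]*k,36,55,110,flip=-1); print(p,ik(R,p,[-.4,.0,2.31,1.5,.8,-.8])[0].round(2)); rel(R,p)
```

```text
[475.03805113  81.74543255 187.10204771] [-0.43 -0.08  2.53  1.49  0.8  -0.68]
clock 8.3 pos [448.7 -54.  212.6] j [-0.85  0.07  2.29  1.02  1.25 -0.74] F [0.7 0.5 0.6] gap 0.42 gf 0.0
shift [ 47.9 -66.7 114.1] rot [-0.206  0.001  0.132]
```

Emit:
{"op": "apply_moves", "data": {"plan": [[0.58,16,-22,38,-0.07,0,0.04],[0.58,32,-44,76,-0.14,0,0.09],[0.58,48,-67,114,-0.206,0,0.132],[0.58,48,-67,114,-0.206,0,0.132],[0.58,48,-67,114,-0.206,0,0.132]]}}

```text
clock: 8.85
position: [473.1, 85.0, 187.8]
tcp_rot: [[0.46, 0.594, 0.66], [0.342, -0.804, 0.486], [0.819, 0.002, -0.574]]
contact_force: [0.4, -0.7, 0.3]
finger_gap: 0.419
grasp_force: 0.0
```

Run:
```python
from kin import *
R,p=grasp_pose((600,120),0,55,flip=-1); print(p,ik(R,p,[.3,.0,2.4,2.8,.3,-1.3])[0].round(2)); rel(R,p)
```

```text
[534.55145856 234.82717159 197.10204771] [ 0.3  -0.    2.42  2.87  0.24 -1.35]
clock 8.8 pos [473.1  85.  187.8] j [-0.42 -0.09  2.53  1.48  0.79 -0.66] F [ 0.4 -0.7  0.3] gap 0.419 gf 0.0
shift [ 87.2 -84.  107.9] rot [-0.207 -0.     0.147]
```

Emit:
{"op": "apply_moves", "data": {"plan": [[0.58,22,-21,27,-0.05,0,0.04],[0.58,44,-42,54,-0.1,0,0.075],[0.58,65,-63,81,-0.15,0,0.11],[0.58,87,-84,108,-0.207,0,0.147],[0.58,87,-84,108,-0.207,0,0.147],[0.58,87,-84,108,-0.207,0,0.147],[0.58,87,-84,108,-0.207,0,0.147]]}}

```text
clock: 9.55
position: [540.0, 229.3, 198.7]
tcp_rot: [[0.533, 0.362, 0.765], [0.206, -0.932, 0.298], [0.821, -0.001, -0.571]]
contact_force: [0.1, 0.3, -0.1]
finger_gap: 0.419
grasp_force: 0.0
```

Run:
```python
from kin import *
R,p=grasp_pose((658,60),0,55,flip=-1); rel(R,p)
s=ctrl.sense();Rt=s['tcp_rot'];pt=s['position']
q,d=ctrl.read_camera('side');t,_=ctrl.read_camera('top')
A=cv2.resize(q[210:360,170:320],(400,400));B=cv2.resize(t[170:270,150:250],(400,400))
im=np.hstack([A,B])
for cam,o,k,sh in(('side',(210,170),400/150,0),('top',(170,150),4,400)):
    for P_,c in((pt,(0,255,0)),(p-19*R[:,2],(255,0,0)),(pt+Rt@[0,18,-6],(0,0,255)),(pt+Rt@[0,-18,-6],(0,0,255))):
        r_=pix(cam,P_);cv2.circle(im,(int((r_[1]-o[1])*k+sh),int((r_[0]-o[0])*k)),3,c,-1)
cv2.imwrite('pics/tab.png',im[:,:,::-1].copy())
```

```text
clock 9.6 pos [540.  229.3 198.7] j [ 0.29 -0.    2.41  2.86  0.24 -1.34] F [ 0.1  0.3 -0.1] gap 0.419 gf 0.0
shift [-19.2  -7.8  80.3] rot [ 0.009 -0.003 -0.007]
```

View pics/tab.png

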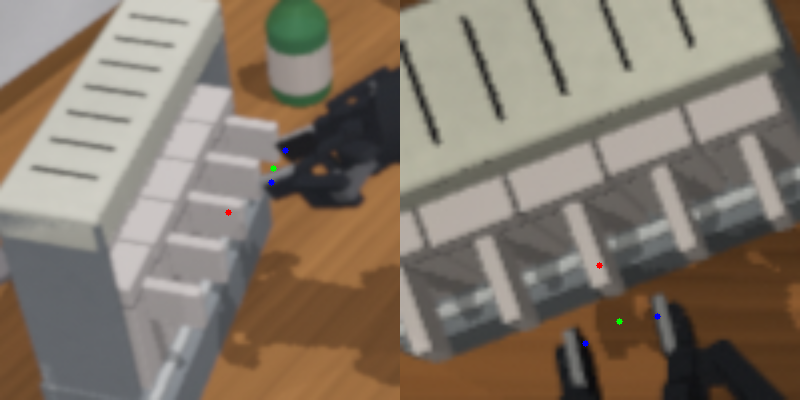

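Emit:
{"op": "apply_moves", "data": {"plan": [[0.58,0,-8,0,0.009,0,-0.007],[0.58,-5,-8,20,0.009,0,-0.007],[0.58,-8,-8,30,0.009,0,-0.007],[0.58,-8,-8,30,0.009,0,-0.007],[0.58,-8,-8,30,0.009,0,-0.007]]}}

```text
clock: 10.15
position: [553.6, 243.8, 173.0]
tcp_rot: [[0.532, 0.376, 0.759], [0.216, -0.927, 0.307], [0.819, 0.001, -0.574]]
contact_force: [0.4, -0.0, -0.6]
finger_gap: 0.421
grasp_force: 0.0
```

Run:
```python
from kin import *
R,p=grasp_pose((658,60),0,55,flip=-1); rel(R,p)
```

```text
clock 10.2 pos [553.6 243.8 173. ] j [ 0.31  0.1   2.38  2.94  0.31 -1.42] F [ 0.4 -0.  -0.6] gap 0.421 gf 0.0
shift [-8.2  1.3 50.9] rot [-0.002  0.     0.002]
```

Emit:
{"op": "apply_moves", "data": {"plan": [[0.58,-3,1,15,0,0,0],[0.58,-6,1,30,0,0,0],[0.58,-8,1,42,0,0,0],[0.58,-8,1,50,0,0,0],[0.58,-8,1,50,0,0,0],[0.58,-8,1,50,0,0,0]]}}

```text
clock: 10.75
position: [587.5, 257.5, 138.3]
tcp_rot: [[0.531, 0.377, 0.759], [0.216, -0.926, 0.309], [0.819, 0.001, -0.573]]
contact_force: [-0.6, 0.6, 0.1]
finger_gap: 0.413
grasp_force: 0.0
```

Run:
```python
from kin import *
R,p=grasp_pose((658,60),0,55,flip=-1); rel(R,p)
```

```text
clock 10.8 pos [587.5 257.5 138.3] j [ 0.32  0.25  2.31  2.99  0.38 -1.47] F [-0.6  0.6  0.1] gap 0.413 gf 0.0
shift [-0.8  1.3  1. ] rot [-0.003 -0.     0.003]
```

Emit:
{"op": "apply_moves", "data": {"plan": [[1,0,1,0,0,0,0],[1,0,1,0,0,0,0],[1,0,1,0,0,0,0],[1,0,1,0,0,0,0],[1,0,1,0,0,0,0],[1,0,1,0,0,0,0]]}}

```text
clock: 11.35
position: [588.0, 256.8, 138.5]
tcp_rot: [[0.53, 0.377, 0.76], [0.216, -0.926, 0.309], [0.82, 0.0, -0.572]]
contact_force: [-4.2, -2.4, 4.9]
finger_gap: 0.112
grasp_force: 59.6
```

Run:
```python
from kin import *
s=ctrl.sense();R0,p0=s["tcp_rot"],s["position"]
Rg,pg=grasp_pose((658,60),0,55,flip=-1)
rel(Rg,pg)
# plan box motion relative to the actual grasp: rigid motion about F
def row(F,phi):
    Rr=Ro.from_rotvec(-np.radians(phi)*ay).as_matrix()
    Y=p0@ay; f0=658*ax+Y*ay+60*az; f1=F[0]*ax+Y*ay+F[1]*az
    p=f1+Rr@(p0-f0); R=Rr@R0
    return np.r_[R0.T@(p-p0),Ro.from_matrix(R0.T@R).as_rotvec()].round(3).tolist()
for F,phi in[((658,62),2.5),((658,64),6),((658,66),11),((658,68),16),((658,70),21),((658,72),26),((658,74),30),((658,75),32)]: print(phi,row(F,phi))
```

```text
clock 11.3 pos [588.  256.8 138.5] j [ 0.32  0.25  2.31  2.99  0.38 -1.47] F [-4.2 -2.4  4.9] gap 0.112 gf 59.6
shift [-1.   0.5  1. ] rot [-0.003 -0.001  0.003]
2.5 [-0.968, -0.014, -3.48, -0.0, 0.044, -0.0]
6 [-3.144, -0.033, -7.698, -0.0, 0.105, -0.0]
11 [-7.266, -0.06, -12.816, -0.001, 0.192, -0.001]
16 [-11.712, -0.087, -17.417, -0.001, 0.279, -0.001]
21 [-16.436, -0.112, -21.475, -0.001, 0.367, -0.001]
26 [-21.39, -0.137, -24.966, -0.001, 0.454, -0.001]
30 [-25.156, -0.155, -27.569, -0.001, 0.524, -0.002]
32 [-27.074, -0.164, -28.728, -0.001, 0.559, -0.002]
```

Emit:
{"op": "apply_moves", "data": {"plan": [[1,-1,0,-3.5,0,0.044,0],[1,-3.1,0,-7.7,0,0.105,0],[1,-5.2,0,-10.3,0,0.15,0],[1,-7.3,0,-12.8,0,0.192,0],[1,-11.7,0,-17.4,0,0.279,0],[1,-16.4,0,-21.5,0,0.367,0],[1,-21.4,0,-25,0,0.454,0],[1,-25.2,0,-27.6,0,0.524,0],[1,-27,0,-28.7,0,0.559,0],[1,-27,0,-28.7,0,0.559,0]]}}

```text
clock: 12.35
position: [550.7, 241.9, 128.1]
tcp_rot: [[0.055, 0.377, 0.924], [0.023, -0.926, 0.377], [0.998, -0.0, -0.06]]
contact_force: [0.8, 0.5, -2.4]
finger_gap: 0.106
grasp_force: 58.7
```

```bash
cat > st.py <<'E'
from kin import *
def box_state(Y0=None):
    "infer F and phi from tool, using nominal grasp (588,256.8,138.5; R0)"
    s=ctrl.sense();R,p=s["tcp_rot"],s["position"]
    phi=np.degrees(np.arctan2(R[:,2]@ax/np.hypot(R[:2,2]@ax[:2],R[:2,2]@ay[:2])*np.hypot(R[:2,2]@ax[:2],R[:2,2]@ay[:2]),-R[2,2]))-53.2-1.9
    return s,R,p,phi
E
python3 - <<'E'
from kin import *
s=ctrl.sense();R0,p0=s["tcp_rot"],s["position"]
Rg,pg=grasp_pose((658,75),32,55,flip=-1);rel(Rg,pg)
phi0=32
def row(F,phi):
    Rr=Ro.from_rotvec(-np.radians(phi-phi0)*ay).as_matrix()
    Y=p0@ay; f0=658*ax+Y*ay+75*az; f1=F[0]*ax+Y*ay+F[1]*az
    p=f1+Rr@(p0-f0)
    return np.r_[R0.T@(p-p0),Ro.from_matrix(R0.T@Rr@R0).as_rotvec()].round(3).tolist()
for F,phi in[((650,76),32),((635,77),32),((620,78),32),((610,82),26),((602,88),19),((594,94),12),((584,100),6),((570,104),0),((552,106),0)]: print(phi,row(F,phi))
E
```

```text
clock 12.3 pos [550.7 241.9 128.1] j [ 0.29  0.73  2.42  3.05  1.52 -1.57] F [ 0.8  0.5 -2.4] gap 0.106 gf 58.7
shift [3.7 0.6 1.8] rot [-0.005  0.008  0.   ]
32 [0.519, -0.038, -8.045, 0.0, 0.0, 0.0]
32 [0.62, -0.108, -23.078, 0.0, 0.0, 0.0]
32 [0.72, -0.178, -38.111, 0.0, 0.0, 0.0]
26 [10.103, -0.198, -42.816, 0.0, -0.105, 0.0]
19 [21.826, -0.201, -43.976, 0.0, -0.227, 0.001]
12 [32.628, -0.201, -44.433, 0.0, -0.349, 0.002]
6 [41.759, -0.214, -47.541, 0.0, -0.454, 0.002]
0 [47.879, -0.244, -54.172, 0.0, -0.558, 0.003]
0 [48.798, -0.328, -72.259, 0.0, -0.558, 0.003]
```

Emit:
{"op": "apply_moves", "data": {"plan": [[1,4,0,0,0,0,0],[1,5,0,-8,0,0,0],[1,5,0,-16,0,0,0],[1,5,0,-24,0,0,0],[1,5,0,-32,0,0,0],[1,5,0,-38,0,0,0],[1,5,0,-38,0,0,0]]}}

```text
clock: 13.05
position: [515.7, 227.5, 138.7]
tcp_rot: [[0.05, 0.377, 0.925], [0.02, -0.926, 0.376], [0.999, 0.0, -0.054]]
contact_force: [-0.3, -0.0, -1.9]
finger_gap: 0.111
grasp_force: 58.7
```

Run:
```python
from kin import *
Rg,pg=grasp_pose((620,79),32,55,flip=-1);rel(Rg,pg)
q,d=ctrl.read_camera('side');t,_=ctrl.read_camera('top')
im=np.hstack([cv2.resize(q[210:360,170:320],(400,400)),cv2.resize(t[170:290,140:260],(400,400))])
cv2.imwrite('pics/tip.png',im[:,:,::-1].copy())
```

```text
clock 13.1 pos [515.7 227.5 138.7] j [ 0.28  0.71  2.5   3.03  1.58 -1.58] F [-0.3 -0.  -1.9] gap 0.111 gf 58.7
shift [-2.9  0.2  2. ] rot [-0.004  0.001  0.   ]
```

View pics/tip.png

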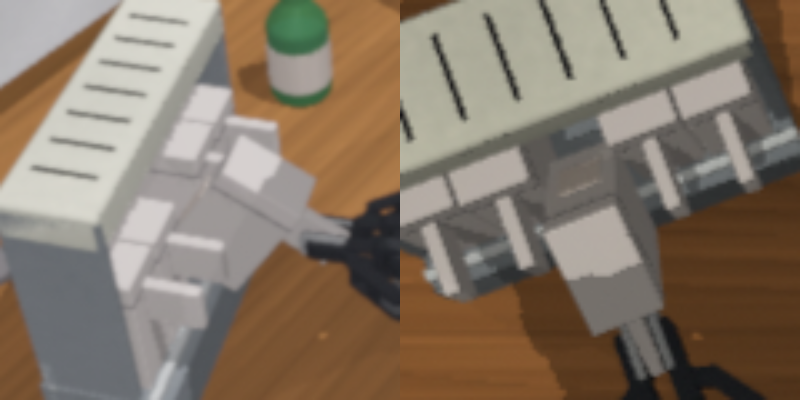

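The picture shows the box tipped about 32° over the lip, with its tab in the fingers at (320,235). The neighbouring boxes are still upright. Next I'll bring it out and level it.

Emit:
{"op": "apply_moves", "data": {"plan": [[1,5,0,-2,0,-0.05,0],[1,10,0,-5,0,-0.105,0],[1,21,0,-6,0,-0.227,0],[1,32,0,-7,0,-0.349,0],[1,41,0,-10,0,-0.454,0],[1,47,0,-16,0,-0.558,0],[1,48,0,-28,0,-0.558,0],[1,48,0,-42,0,-0.558,0],[1,48,0,-54,0,-0.558,0],[1,48,0,-54,0,-0.558,0]]}}

```text
clock: 14.15
position: [467.5, 208.0, 189.4]
tcp_rot: [[0.531, 0.377, 0.759], [0.217, -0.926, 0.309], [0.819, 0.001, -0.573]]
contact_force: [-0.8, -0.4, -1.9]
finger_gap: 0.11
grasp_force: 58.5
```

```bash
cat > st.py <<'E'
from kin import *
# nominal grasp in the box frame (box centre, yaw rack): measured at closing
Rg0,_=grasp_pose((658,60),0,55,flip=-1)
s=ctrl.sense()
def moves(L):
    for c,yaw,z0 in L:
        R,p=place_pose(c,yaw,55,z0,flip=-1); q,e=ik(R,p,s["joint_pos"]);R0=s["tcp_rot"]
        print(np.r_[R0.T@(p-s["position"])].round(1),Ro.from_matrix(R0.T@R).as_rotvec().round(3),q.round(2),round(e,3))
E
python3 - <<'E'
from st import *
Rg,pg=grasp_pose((532,104),0,55,flip=-1);rel(Rg,pg)
c0_=(567*ax+18.5*ay)[:2]
moves([(c0_*(1-k)+PL[:2]*k,21.9*(1-k)+50*k,104-44*max(0,k-.5)*2) for k in(.125,.25,.375,.5,.625,.75,.875,1)])
E
```

```text
clock 14.2 pos [467.5 208.  189.4] j [ 0.28 -0.15  2.57  2.78  0.25 -1.28] F [-0.8 -0.4 -1.9] gap 0.11 gf 58.5
shift [-4.4  0.1  8.2] rot [-0.003 -0.     0.003]
[-13.4  30.   -4.6] [ 0.047 -0.    -0.032] [ 0.08 -0.14  2.6   2.24  0.38 -0.92] 0.0
[-22.3  59.9 -17.2] [ 0.097 -0.    -0.067] [-0.12 -0.15  2.61  1.87  0.53 -0.73] 0.0
[-31.   89.8 -29.7] [ 0.147 -0.    -0.102] [-0.31 -0.14  2.59  1.64  0.68 -0.69] 0.0
[-39.7 119.7 -42. ] [ 0.198 -0.    -0.137] [-0.48 -0.09  2.56  1.47  0.82 -0.7 ] 0.0
[-57.2 149.4 -47.9] [ 0.248 -0.    -0.172] [-0.61 -0.    2.51  1.37  0.94 -0.78] 0.0
[-74.7 179.2 -53.6] [ 0.298 -0.    -0.208] [-0.71  0.09  2.45  1.27  1.02 -0.85] 0.0
[-92.  208.8 -59.1] [ 0.348 -0.    -0.243] [-0.79  0.18  2.38  1.18  1.09 -0.9 ] 0.0
[-109.3  238.4  -64.5] [ 0.399 -0.    -0.278] [-0.85  0.26  2.31  1.09  1.14 -0.94] 0.0
```

Emit:
{"op": "apply_moves", "data": {"plan": [[1,-7,12,0,0.02,0,-0.015],[1,-11,25,-2,0.04,0,-0.027],[1,-15,38,-8,0.06,0,-0.042],[1,-19,50,-13,0.08,0,-0.055],[1,-22,60,-17,0.097,0,-0.067],[1,-27,75,-23,0.122,0,-0.085],[1,-31,90,-30,0.147,0,-0.102],[1,-35,105,-36,0.172,0,-0.12],[1,-40,120,-42,0.198,0,-0.137],[1,-40,120,-42,0.198,0,-0.137]]}}

```text
clock: 15.15
position: [463.1, 73.0, 181.7]
tcp_rot: [[0.464, 0.584, 0.666], [0.334, -0.811, 0.479], [0.82, 0.0, -0.572]]
contact_force: [0.8, -0.3, -1.6]
finger_gap: 0.107
grasp_force: 59.1
```

Run:
```python
from st import *
R,p=place_pose(PL[:2],50,55,60,flip=-1);rel(R,p)
c0_=(567*ax+18.5*ay)[:2]
moves([(c0_*(1-k)+PL[:2]*k,21.9*(1-k)+50*k,104-44*max(0,k-.5)*2) for k in(.625,.75,.875,1)])
```

```text
clock 15.2 pos [463.1  73.  181.7] j [-0.47 -0.09  2.55  1.47  0.82 -0.7 ] F [ 0.8 -0.3 -1.6] gap 0.107 gf 59.1
shift [-85.8  97.6 -44.9] rot [ 0.204 -0.002 -0.142]
[-22.5  21.3 -12. ] [ 0.053 -0.002 -0.037] [-0.61 -0.    2.51  1.37  0.94 -0.78] 0.0
[-43.7  46.8 -23.1] [ 0.103 -0.002 -0.072] [-0.71  0.09  2.45  1.27  1.02 -0.85] 0.0
[-64.8  72.2 -34.1] [ 0.154 -0.002 -0.107] [-0.79  0.18  2.38  1.18  1.09 -0.9 ] 0.0
[-85.8  97.6 -44.9] [ 0.204 -0.002 -0.142] [-0.85  0.26  2.31  1.09  1.14 -0.94] 0.0
```

Emit:
{"op": "apply_moves", "data": {"plan": [[1,-11,10,-6,0.026,0,-0.018],[1,-22,21,-12,0.053,0,-0.037],[1,-33,34,-17,0.078,0,-0.055],[1,-44,47,-23,0.103,0,-0.072],[1,-54,60,-28,0.13,0,-0.09],[1,-65,72,-34,0.154,0,-0.107],[1,-76,85,-40,0.18,0,-0.125],[1,-86,98,-45,0.204,-0.002,-0.142],[1,-86,98,-45,0.204,-0.002,-0.142],[1,-86,98,-45,0.204,-0.002,-0.142]]}}

```text
clock: 16.15
position: [449.3, -53.3, 136.5]
tcp_rot: [[0.368, 0.769, 0.523], [0.44, -0.64, 0.631], [0.819, -0.002, -0.573]]
contact_force: [-0.9, 1.1, -1.8]
finger_gap: 0.104
grasp_force: 59.3
```

Run:
```python
from st import *
R,p=place_pose(PL[:2],50,55,12,flip=-1);rel(R,p)
np.set_printoptions(precision=2,suppress=True)
t,d=ctrl.read_camera('top');C=cloud('top',d)
m=(d>0)&(abs(C[...,0]-483)<80)&(abs(C[...,1]+17)<80)&(C[...,2]>160)&(C[...,2]<200)&(t.astype(int).sum(2)>330)
q=C[m];print("boxtop",len(q),cv2.minAreaRect(q[:,:2].astype(np.float32)),np.percentile(q[:,2],[10,50,90]))
A=np.c_[q[:,:2]-q[:,:2].mean(0),np.ones(len(q))];print("slope",np.linalg.lstsq(A,q[:,2],rcond=None)[0])
im,_=ctrl.read_camera('side');cv2.imwrite('pics/place.png',np.hstack([cv2.resize(im[180:330,270:420],(400,400)),cv2.resize(t[210:340,260:390],(400,400))])[:,:,::-1])
```

```text
clock 16.1 pos [449.3 -53.3 136.5] j [-0.84  0.26  2.31  1.1   1.14 -0.94] F [-0.9  1.1 -1.8] gap 0.104 gf 59.3
shift [-39.8   3.   25.8] rot [-0.005 -0.     0.001]
boxtop 918 ((469.59356689453125, -30.555622100830078), (113.27507781982422, 43.82946014404297), 49.81181716918945) [164.34 177.4  179.71]
slope [  0.07   0.1  175.85]
```

View pics/place.png

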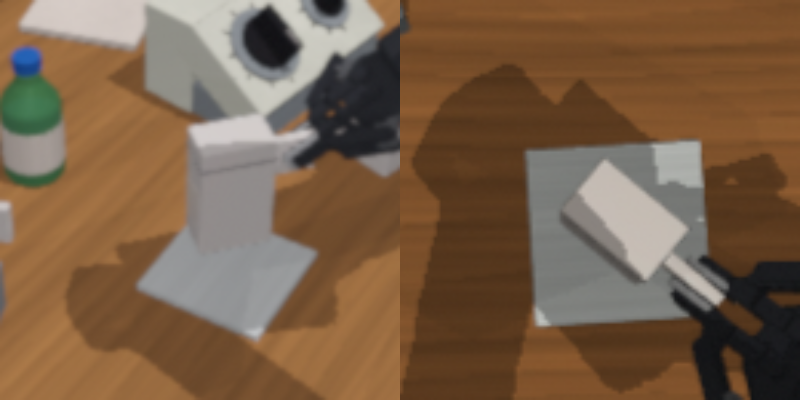

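The box hangs above the plate, upright and roughly centred. I'll check its tilt, then lower it.

Run:
```python
from h import *
t,d=ctrl.read_camera('top');C=cloud('top',d)
a=np.array([np.cos(np.radians(50)),np.sin(np.radians(50))])
m=(d>0)&(C[...,2]>150)&(C[...,2]<200); u=(C[...,:2]-[484,-14])@a; v=(C[...,:2]-[484,-14])@[-a[1],a[0]]
m&=(abs(u)<28)&(abs(v)<16); q=C[m]
print(m.sum(),np.linalg.lstsq(np.c_[u[m],v[m],np.ones(m.sum())],q[:,2],rcond=None)[0].round(4))
```

```text
482 [-1.900000e-03  7.100000e-03  1.776436e+02]
```

Emit:
{"op": "apply_moves", "data": {"plan": [[1,-10,2,6,0,0,0],[1,-20,3,13,0,0,0],[1,-28,3,19,0,0,0],[1,-34,3,23,0,0,0],[1,-35,3,24,0,0,0],[1,-35,3,24,0,0,0]]}}

```text
clock: 16.9
position: [451.0, -55.9, 93.9]
tcp_rot: [[0.369, 0.768, 0.523], [0.44, -0.64, 0.63], [0.819, -0.002, -0.574]]
contact_force: [0.3, -0.9, -1.9]
finger_gap: 0.107
grasp_force: 59.3
```

Run:
```python
from st import *
R,p=place_pose(PL[:2],50,55,8,flip=-1);rel(R,p)
```

```text
clock 16.9 pos [451.  -55.9  93.9] j [-0.85  0.38  2.3   1.14  1.1  -1.05] F [ 0.3 -0.9 -1.9] gap 0.107 gf 59.3
shift [-7.7 -0.1  4.5] rot [-0.004  0.     0.   ]
```

Emit:
{"op": "apply_moves", "data": {"plan": [[1,-1.6,0,1.1,0,0,0],[1,-3.3,0,2.3,0,0,0],[1,-4.5,0,3.2,0,0,0],[1,-5.3,0,3.7,0,0,0],[1,-5.3,0,3.7,0,0,0]]}}

```text
clock: 17.4
position: [451.0, -56.3, 87.5]
tcp_rot: [[0.369, 0.768, 0.524], [0.44, -0.64, 0.629], [0.819, -0.001, -0.574]]
contact_force: [-0.2, -0.3, -1.9]
finger_gap: 0.101
grasp_force: 59.3
```

Emit:
{"op": "apply_moves", "data": {"plan": [[1,-0.4,0,0.3,0,0,0],[1,-0.8,0,0.6,0,0,0],[1,-0.8,0,0.6,0,0,0]]}}

```text
clock: 17.7
position: [451.2, -56.4, 86.7]
tcp_rot: [[0.368, 0.768, 0.524], [0.44, -0.64, 0.629], [0.819, -0.001, -0.574]]
contact_force: [0.4, -0.4, -1.3]
finger_gap: 0.108
grasp_force: 59.4
```

Emit:
{"op": "apply_moves", "data": {"plan": [[1,-0.4,0,0.3,0,0,0],[1,-0.8,0,0.6,0,0,0],[1,-0.8,0,0.6,0,0,0]]}}

```text
clock: 18.0
position: [451.4, -56.3, 86.5]
tcp_rot: [[0.367, 0.768, 0.524], [0.439, -0.64, 0.63], [0.82, -0.001, -0.572]]
contact_force: [-3.1, -1.8, 5.5]
finger_gap: 0.109
grasp_force: 60.5
```

The force rose to +5.5 N, so the box is on the plate. I'll release and retreat along the tool axis.

Emit:
{"op": "apply_moves", "data": {"plan": [[0.5,0,0,0,0,0,0],[0.5,0,0,0,0,0,0],[0.5,0,0,0,0,0,0],[0.5,0,0,0,0,0,0],[0.5,0,0,-10,0,0,0],[0.5,0,0,-30,0,0,0],[0.5,0,0,-60,0,0,0],[0.5,0,0,-90,0,0,0],[0.5,0,0,-110,0,0,0],[0.5,0,0,-110,0,0,0]]}}

```text
clock: 19.0
position: [393.8, -128.6, 150.1]
tcp_rot: [[0.368, 0.766, 0.527], [0.443, -0.643, 0.625], [0.818, 0.003, -0.576]]
contact_force: [0.1, -0.1, 0.6]
finger_gap: 0.499
grasp_force: 0.0
```

Run:
```python
from h import *
t,d=ctrl.read_camera('top');C=cloud('top',d)
a=np.array([np.cos(np.radians(50)),np.sin(np.radians(50))])
m=(d>0)&(abs(C[...,0]-483)<80)&(abs(C[...,1]+17)<80)&(C[...,2]>122)&(C[...,2]<140); q=C[m]
r=cv2.minAreaRect(q[:,:2].astype(np.float32));print(r,np.median(q[:,2]))
print(ctrl.sense()["contact_force"],ctrl.sense()["position"],ctrl.sense()["finger_gap"])
im,_=ctrl.read_camera('side');cv2.imwrite('pics/end.png',np.hstack([cv2.resize(im[130:370,170:430],(400,370)),cv2.resize(t[140:340,100:320+220],(400,370))])[:,:,::-1])
```

```text
((485.11602783203125, -16.677715301513672), (69.82688903808594, 44.21049118041992), 50.12068176269531) 127.67104672886512
[ 0.17127359 -0.01195978 -0.46982803] [ 393.63301209 -127.22527613  149.36681589] 0.49779853625023035
```

View pics/end.png

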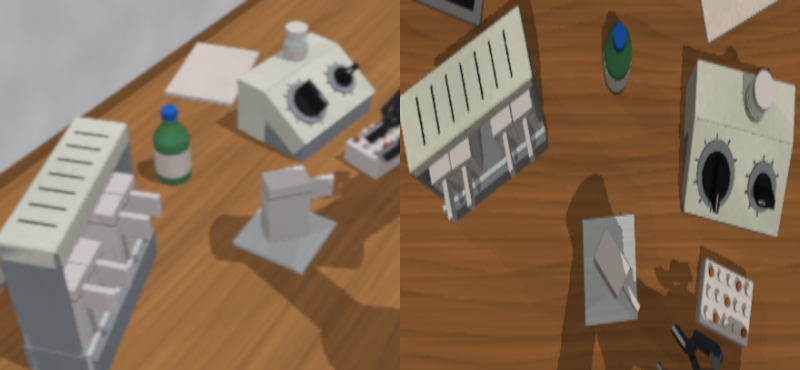

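The box stands upright and centred at (485,-17), with its top at 128 mm. The heat pointer is down, and the four other boxes, bottle, jar and tube rack are in place. The gripper touches nothing.

```bash
python3 -c "
from bench import ctrl
print(ctrl.job_done())"
```

```text
the job is handed in; nothing more can be done
None
```

The heat knob is at its off stop, and the middle box stands upright and released on the middle of the cooling plate. I handed the job in at about 19 s on the robot's clock; no verdict came back.

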